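# Take the bandage roll off the lift-off stand

### The arm

A 6-joint arm with a two-finger parallel gripper is mounted at the origin on the work surface. World frame = base frame: x ahead of the robot, y to its left, z up, the work surface at z = 0. Lengths are in m, angles in rad, forces in N, time in s.
With the tool pointing down it reaches from about 0.375 to 0.975 m from the base axis. Payload 3.8 kg.
Tool frame: the origin (TCP) lies midway between the tips of the shut fingers; the grasp point (between the pads) lies 19 mm behind it; z points along the fingers, y is the line along which they close (so a half turn about z gives the same grasp; the last joint's range is limited). The gripper opens to 85 mm and grips with 20 to 120 N. Pads are 22 mm wide; open, the fingers measure 114 mm over their backs; the gripper's body (76 mm by 85 mm) begins 54 mm behind the grasp point. The pads swing forward as they close: fully open they stand 13 mm farther back than shut.
Start: joints at [-0.037, 0.264, 1.604, -0, 1.274, -0.037], TCP at [0.675, -0, 0.231] pointing down, gripper open.
Joint ranges: [-2.63, 2.63], [-0.94, 2.18], [0.31, 2.57], [-1.31, 4.45], [0, 2.66], [-2.55, 2.55]. Speed limits (rad/s): [2.57, 2.57, 3.14, 3.14, 3.14, 3.14].

### API

Orientations are given as a rotation vector (axis times angle).
In Python, from workcell import * gives the robot as it stands. The module is installed in compiled form; this text tells all that it offers.
- The arm moves only by the tool apply_moves, never from a script. Its arguments are lists of equal length, an entry for each row: "fingers": the opening, from 0 (shut) to 1 (fully open); "travel": the shift along the tool's x, y, z normalised to -1 to 1, where 1 is 0.05 m, a list of three; "rotation": the turn, a rotation vector about the tool's x, y, z normalised to -1 to 1, where 1 is 6 degrees, a list of three. In form: {"fingers": [fingers, ...], "travel": [[dx, dy, dz], ...], "rotation": [[ax, ay, az], ...]}. A call has 1 to 12 rows; each row shifts and turns the commanded pose from where the row before left it, along the tool's axes as they then stand; what a row does not reach is not made up. A row lasts 1/10 s, in which the tool goes at most 50 mm and 8.59 degrees, less where a joint would pass 70% of its speed; a pose out of reach is approached as far as the arm can. A call with a number of a shift or a turn outside -1 to 1 is refused whole. A call with a gripper value outside its range is refused whole. The fingers move at their own pace and stop on an object; "newtons" is the grip in N (left out, the last holds). Time passes only in rows, so rows that do not move let the fingers close. It gives the time, the measured TCP pose, the force, the opening and the grip force at its end, in the units of the state.
- read_state(): the state, without advancing time (a new reading comes with each control period).
- read_camera(name): name is "scene" or "side" or "wrist"; returns a dict with "image" (384x512x3 uint8, red, green, blue), "fx", "fy", "cx", "cy" (pixels), "extrinsics" (4x4, takes a point from world to camera coordinates). Camera axes: x right, y down, z forward; pixel columns grow to the right and rows downward; lengths in m; the calibration is good to about 2 mm. The wrist camera is an equidistant fisheye: a pixel r from the principal point sees the ray r / f radians off the axis. A picture is of the moment at which its call begins. There is no depth.
- finish_job(): hands the job in; it is judged then, once.
Trained networks look in the newest picture that a camera, given by its name, has taken for a name from the list of things; names that differ only in an ending like _2 or _b are one class to them, and where a whole thing is asked for, a point or a joint stands for the part that bears it (a point fixed in the world has none). Each returns a list of dicts, best first, with "p" (0 to 1); they miss things now and then, are a little off and sometimes report something else, mostly with a low value. They report only what shows in the picture. A call takes as long as a camera call.
- regions_of(camera, name): "mask" (384x512 bool, what is visible of it) and "bbox" ([left, top, width, height] in pixels, round what is visible of it).
- tip_of(camera, name): "location" ([column, row] in pixels: a listed point, or the origin of a listed thing).
The state is a dict: "time": time; "q": joint angles; "joint_vel": joint speeds; "joint_torque": joint torques, N m; "tool_pos": TCP position; "tcp_rot": TCP orientation; "wrist_force": force on the tool from outside, world axes, zero at the start; "torque": the same for the moment, N m; "width": opening from 0.0 (shut) to 1.0 (fully open); "grip_force": force on a finger pad.
Only numpy, scipy, OpenCV 4.12 (cv2) and the standard library are available. Lean on these libraries where they do the work, as an engineer would, in place of code of your own. Each camera call takes 0.05 s, during which the arm holds its last target. There are 200 camera calls.

### The job

Unload the blue bandage roll from its post on the treatment table: swing the orange keeper arm a quarter turn aside, either way, then raise the lift plate by its red handle right up to its stop so that it carries the roll clear of the post, and push the roll across onto the green mat beside it, fully home in the middle of the mat and lying flat. Then bring the lift plate all the way back down, leaving the roll on the green mat. Never tip the roll over, and leave the other things on the table where they stand.

Things in the scene. Friction and masses are not known exactly. Their poses are not given: they have to be found in the camera images.
- stand: Fixed grey and white roll stand. Origin: on the table, on the axis of its upright steel post (diameter 28). z up; the lift handle is on its -x side, the keeper column on its +x side, and level white bays on its +y and -y sides: shelves from |y|=66 to 210 mm, x -65 to 65 mm, each with a mat (top 87 mm above the table) and an end lip (inner face at |y|=204, top 100 mm above the table).
- post_top (a point): Centre of the top of the steel post, 84 mm above the table.
- lift (a joint): Height of the aluminium lift plate (m): 0 = down, 0.068 = up against its stop. The plate is 124 by 124 mm round the post, 8 mm thick; its top is at 26 mm above the table when down, 94 mm when up (7 mm above the mats). It runs stiffly (about 8 N friction) and stays where it is left.
- handle_top (a point): Centre of the top face of the lift plate's red upright handle, 95 mm from the post axis on the stand's -x side; moves with the plate. Red part 32 mm (stand x) by 16 mm (stand y), 34 mm high below this point; metal stem 30 by 14 mm under it. Top 70 mm above the plate's top face: 96 mm above the table when down, 164 mm when up.
- keeper (a joint): Angle of the orange keeper arm (rad) about its vertical pivot: 0 = arm points from the pivot over the post (stand -x), positive = knob swings towards stand -y, range -1.9 to 1.9. It stays where it is left. Over the post it stops the roll from rising; at 1.5 rad and beyond either way it is well clear of the plate and the roll.
- keeper_pivot (a point): Pivot of the keeper arm, on the column 85 mm from the post axis on the stand's +x side, 90 mm above the table (underside of the arm).
- keeper_knob (a point): Top centre of the upright orange knob (diameter 16, 37 mm high below this point) at the free end of the keeper arm, 85 mm from its pivot; top at 135 mm above the table. The arm under it is a flat bar 14 mm wide from 90 to 98 mm above the table.
- roll: Wound blue bandage roll with a cardboard core: outer diameter 110, bore 40, height 50 mm, about 0.25 kg, too wide to grasp. Origin: centre of its underside; z is its axis. It starts round the post, flat on the lift plate.
- green_mat: Green mat, 126 mm (x) by 136 mm (y), 3 mm thick, fixed on one of the two bays, centred 136 mm from the post axis along the stand's +y or -y. Origin: centre of its underside (84 mm above the table). Its axes are the stand's.
- grey_mat: Grey mat of the same size and kind on the other bay. Not the place for the roll.
- bottle: Bystander: amber bottle, diameter 60, height 130 mm, origin centre of underside.
- jar: Bystander: white jar with blue cap, diameter 70, height 80 mm, origin centre of underside.
- bowl: Bystander: steel bowl, diameter 120, height 45 mm, origin centre of underside.
- tray: Bystander: aluminium instrument tray 180 by 260 by 30 mm, origin centre of underside.
- forceps: Bystander: steel ring-handled forceps 170 mm long lying flat along their own x axis, 8 mm high, origin near the middle.
- spare_roll: Bystander: small white tape roll, diameter 70, height 25 mm, origin centre of underside.
- mug: Bystander: blue mug, diameter 80, height 90 mm, origin centre of underside.

How it is judged:
By the outcome, as a careful person would: the job done as asked, in the order asked, and still so for the second after the job is handed in, with the robot touching nothing.
It also fails if it takes over 72 s, if anything falls off the work surface, if the arm or the gripper's body presses on something with over 40 N, if the wrist force passes 120 N, or if a joint passes its speed limit or range.

## Working session

There is one attempt and no reset: what is moved stays moved. The work goes in short steps, Python scripts to look and compute and a tool call to move; the robot and the scene stay as the last step left them, time stands still between calls to the robot, and variables do not carry over. Pictures are saved under pics/ and viewed, at most 12 in all, crops included, and the job is handed in when it is done.

Besides the shell and the picture viewer there is one more tool, called by a JSON object that holds its "method" and its "body". apply_moves: Moves the arm, as the interface text tells. Scaled input: -1 to 1 covers 0.05 m each way for a shift and 6 degrees each way for a turn. Its arguments: {"type":"object","properties":{"fingers":{"type":"array","items":{"type":"number"}},"travel":{"type":"array","items":{"type":"array","items":{"type":"number"}}},"rotation":{"type":"array","items":{"type":"array","items":{"type":"number"}}},"newtons":{"type":"number"}},"required":["fingers","travel","rotation"]}

```bash
mkdir -p pics
cat > h.py <<'E'
from workcell import *
import numpy as np, cv2
from scipy.optimize import least_squares
from scipy.spatial.transform import Rotation as R
def ray(c,px):
    E=np.array(c["extrinsics"]);d=np.array([(px[0]-c["cx"])/c["fx"],(px[1]-c["cy"])/c["fy"],1])
    o=-E[:3,:3].T@E[:3,3];return o,E[:3,:3].T@d
def atz(c,px,z):
    o,d=ray(c,px);return (o+d*(z-o[2])/d[2])[:2]
E
python3 - <<'E'
from h import *
s=read_state();print({k:np.round(v,3) for k,v in s.items()})
Z=dict(post_top=.084,handle_top=.096,keeper_pivot=.09,keeper_knob=.135,green_mat=.084,grey_mat=.084,roll=.026,stand=0,bottle=0,jar=0,bowl=0,tray=0,forceps=0,spare_roll=0,mug=0)
ims=[]
for n in("scene","side"):
    c=read_camera(n);cv2.imwrite(f"pics/{n}0.png",c["image"][:,:,::-1])
    for k,z in Z.items():
        for t in tip_of(n,k)[:2]:print(n,k,np.round(t["p"],2),np.round(t["location"]),np.round(atz(c,t["location"],z),4))
E
```

```text
{'time': np.float64(0.0), 'q': array([-0.037,  0.265,  1.605, -0.   ,  1.274, -0.037]), 'joint_vel': array([ 0.001, -0.   ,  0.001, -0.002,  0.001, -0.001]), 'joint_torque': array([ 1.0000e-03, -5.1512e+01, -3.6731e+01, -0.0000e+00,  1.3000e-02,
        0.0000e+00]), 'tool_pos': array([ 0.674, -0.   ,  0.23 ]), 'tcp_rot': array([-2.22e+00, -2.22e+00,  2.00e-03]), 'wrist_force': array([ 0.502,  0.385, -0.851]), 'torque': array([ 0.028,  0.022, -0.063]), 'grip_force': np.float64(0.0), 'width': np.float64(1.0)}
scene post_top 0.96 [264. 184.] [0.5159 0.029 ]
scene post_top 0.27 [273. 201.] [0.6268 0.0328]
scene handle_top 0.71 [254. 175.] [0.4617 0.0026]
scene keeper_pivot 0.64 [271. 201.] [0.6322 0.0236]
scene keeper_knob 0.42 [263. 178.] [0.5358 0.0207]
scene green_mat 0.93 [290. 178.] [0.5086 0.1432]
scene grey_mat 0.72 [231. 197.] [ 0.5557 -0.1186]
scene roll 0.73 [263. 199.] [0.5391 0.0167]
scene stand 0.87 [264. 202.] [0.5349 0.0254]
scene bottle 0.75 [250. 242.] [ 0.7365 -0.0913]
scene jar 0.81 [316. 213.] [0.655 0.207]
scene tray 0.6 [122. 215.] [ 0.4465 -0.5519]
scene tray 0.29
[... 351 characters left out ...]
 [0.6268 0.0373]
side keeper_knob 0.7 [257. 205.] [0.5398 0.0199]
side green_mat 0.7 [238. 237.] [0.5173 0.1477]
side grey_mat 0.97 [278. 191.] [ 0.5535 -0.1248]
side grey_mat 0.58 [205. 241.] [0.5973 0.2402]
side roll 0.79 [258. 219.] [0.5478 0.0049]
side stand 0.93 [254. 225.] [0.5513 0.0224]
side bottle 0.76 [244. 184.] [ 0.7351 -0.1077]
side jar 0.94 [203. 240.] [0.6527 0.211 ]
side jar 0.75 [194. 340.] [0.3873 0.4991]
side bowl 0.76 [193. 339.] [0.391  0.4997]
side forceps 0.52 [260. 275.] [0.3831 0.175 ]
side spare_roll 0.7 [314. 162.] [ 0.587  -0.4289]
side spare_roll 0.2 [243. 183.] [ 0.7442 -0.1115]
side mug 0.9 [167. 289.] [0.5938 0.4428]
side mug 0.42 [243. 184.] [ 0.7407 -0.1091]
```

View pics/scene0.png

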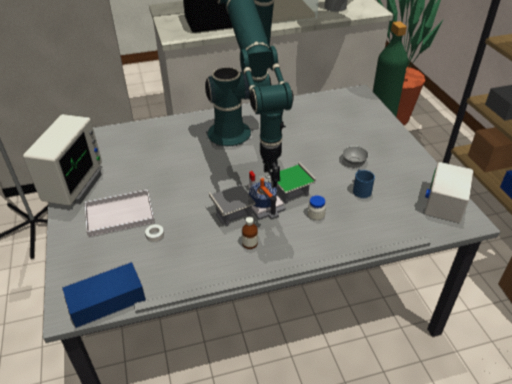

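View pics/side0.png

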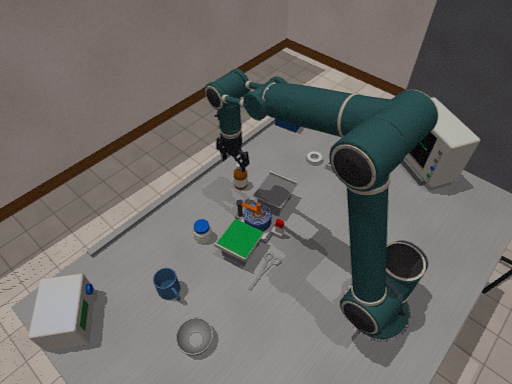

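The stand sits in front of the robot. The green mat is on its left (+y, scene pixel 295,179), the handle faces the robot, and forceps lie near the handle on the left. Next I'll fit the stand pose from all three cameras.

```bash
cat >> h.py <<'E'
def proj(c,P,fish):
    E=np.array(c["extrinsics"]);p=E[:3,:3]@np.array(P)+E[:3,3]
    if fish:
        r=np.hypot(p[0],p[1]);th=np.arctan2(r,p[2]);u=p[:2]/max(r,1e-9)*th
    else:u=p[:2]/p[2]
    return np.array([u[0]*c["fx"]+c["cx"],u[1]*c["fy"]+c["cy"]])
LOC=dict(post_top=(0,0,.084),handle_top=(-.095,0,.096),keeper_pivot=(.085,0,.09),green_mat=(0,.136,.084),grey_mat=(0,-.136,.084),stand=(0,0,0))
def S(p,l):
    c,s=np.cos(p[2]),np.sin(p[2]);return np.array([p[0]+c*l[0]-s*l[1],p[1]+s*l[0]+c*l[1],l[2]])
E
python3 - <<'E'
from h import *
obs=[]
for n in("scene","side","wrist"):
    c=read_camera(n)
    if n=="wrist":
        cv2.imwrite("pics/w0.png",c["image"][:,:,::-1]);
    for k in list(LOC)+["keeper_knob","roll"]:
        for t in tip_of(n,k)[:1]:
            obs.append((n,c,k,np.array(t["location"]),t["p"]))
def res(p,raw=False):
    o=[]
    for n,c,k,l,w in obs:
        if k=="keeper_knob":L=(.085-.085*np.cos(p[3]),-.085*np.sin(p[3]),.135)
        elif k=="roll":L=(0,0,.026)
        else:L=LOC[k]
        o.append((proj(c,S(p,L),n=="wrist")-l)*(1 if raw else w))
    return np.array(o) if raw else np.ravel(o)
s=least_squares(res,[.535,.013,.15,0],loss="soft_l1",f_scale=1.5)
print(s.x,np.sqrt(np.diag(np.linalg.inv(s.jac.T@s.jac)))*2)
for o,r in zip(obs,res(s.x,True)):print(o[0],o[2],round(float(o[4]),2),np.round(o[3]),np.round(r,1))
E
```

```text
[0.53583339 0.01507518 0.20231501 0.08096729] [0.00139831 0.00148715 0.01638249 0.02981604]
scene post_top 0.87 [262. 185.] [0.1 2.7]
scene handle_top 0.51 [253. 174.] [-1.4 -2.2]
scene keeper_pivot 0.92 [273. 202.] [-1.1 -3.1]
scene green_mat 0.97 [293. 177.] [-2.   0.8]
scene grey_mat 0.83 [234. 198.] [-2.3 -0.4]
scene stand 0.62 [263. 200.] [-1.2  2.4]
scene keeper_knob 0.5 [264. 175.] [-3.9  3.2]
scene roll 0.67 [264. 199.] [-1.5 -1.2]
side post_top 0.91 [259. 215.] [-1.  -1.4]
side handle_top 0.73 [280. 223.] [ 0.5 -1.9]
side keeper_pivot 0.93 [236. 204.] [ 4.3 -0.2]
side green_mat 0.89 [240. 236.] [-0.5  2. ]
side grey_mat 0.68 [275. 193.] [ 0.2 -2.6]
side stand 0.63 [258. 223.] [0.8 2.5]
side keeper_knob 0.6 [257. 206.] [ 2.  -1.8]
side roll 0.94 [259. 219.] [-0.5  3. ]
wrist post_top 0.65 [123. 171.] [ 1.1 -2.1]
wrist handle_top 0.92 [ 51. 190.] [2.5 0.5]
wrist keeper_pivot 0.56 [196. 153.] [ 0.7 -1.1]
wrist green_mat 0.6 [94. 50.] [ 1.2 -1.5]
wrist grey_mat 0.63 [162. 280.] [-0.6 -3. ]
wrist stand 0.75 [150. 155.] [-0.6 -0.2]
wrist keeper_knob 0.95 [105. 189.] [-0.  -0.4]
wrist roll 0.74 [147. 157.] [-4.6  1.6]
```

View pics/w0.png

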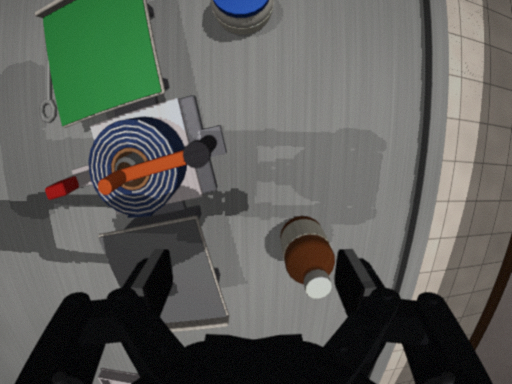

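{"method": "apply_moves", "body": {"fingers": [1, 1, 1, 1, 1, 1, 1, 1, 1, 1, 1, 1], "travel": [[0, -0.5, -0.1], [0, -0.5, -0.1], [0, -0.5, -0.1], [0, -0.5, -0.1], [0, -0.5, -0.1], [0, -0.5, -0.1], [0, -0.5, 0], [0, 0, 0], [0, 0, 0], [0, 0, 0], [0, 0, 0], [0, 0, 0]], "rotation": [[0, 0, 0], [0, 0, 0], [0, 0, 0], [0, 0, 0], [0, 0, 0], [0, 0, 0], [0, 0, 0], [0, 0, 1], [0, 0, 1], [0, 0, 1], [0, 0, 1], [0, 0, 1]]}}

```text
time: 4.15
tool_pos: [0.5, -0.0, 0.2615]
tcp_rot: [2.724, 1.565, 0.001]
wrist_force: [0.9, 0.2, -0.2]
width: 1.0
grip_force: 0.0
```

{"method": "apply_moves", "body": {"fingers": [1, 1, 1, 1, 1, 1, 1, 1, 1, 1], "travel": [[0, 0, 0], [0, 0, 0], [0, 0, 0], [0, 0, 0], [0, 0, 0], [0, 0, 0], [0, 0, 0], [0, 0, 0], [0, 0, 0], [0, 0, 0]], "rotation": [[0, 0, 1], [0, 0, 1], [0, 0, 1], [0, 0, 1], [0, 0, 1], [0, 0, 1], [0, 0, 1], [0, 0, 1], [0, 0, 0], [0, 0, 0]]}}

```text
time: 5.15
tool_pos: [0.5, 0.0, 0.2614]
tcp_rot: [3.124, 0.332, 0.0]
wrist_force: [-0.1, 0.4, -0.2]
width: 1.0
grip_force: 0.0
```

```bash
cat >> h.py <<'E'
def fit(cams=("scene","side","wrist"),lift=0.,p0=(.536,.015,.2,.08),pic=None,names=("handle_top","post_top","keeper_pivot","green_mat","grey_mat","keeper_knob")):
    obs=[]
    for n in cams:
        c=read_camera(n)
        if n=="wrist" and pic: cv2.imwrite(pic,c["image"][:,:,::-1])
        for k in names:
            for t in tip_of(n,k)[:1]:
                if t["p"]>.4: obs.append((n,c,k,np.array(t["location"]),t["p"]))
    def res(p,raw=False):
        o=[]
        for n,c,k,l,w in obs:
            if k=="keeper_knob":L=(.085-.085*np.cos(p[3]),-.085*np.sin(p[3]),.135)
            elif k=="handle_top":L=(-.095,0,.096+lift)
            else:L=LOC[k]
            o.append((proj(c,S(p,L),n=="wrist")-l)*(1 if raw else w))
        return np.array(o) if raw else np.ravel(o)
    s=least_squares(res,p0,loss="soft_l1",f_scale=1.5)
    for o,r in zip(obs,res(s.x,True)):print(o[0],o[2],round(float(o[4]),2),np.round(o[3]),np.round(r,1))
    print("pose",np.round(s.x,4),np.sqrt(np.diag(np.linalg.pinv(s.jac.T@s.jac)))*2)
    return s.x
def rel(p):
    s=read_state();M=R.from_rotvec(s["tcp_rot"]).as_matrix();d=np.array(s["tool_pos"])-[p[0],p[1],0]
    c,q=np.cos(p[2]),np.sin(p[2])
    print("t",s["time"],"TCP in stand mm",np.round([1e3*(c*d[0]+q*d[1]),1e3*(-q*d[0]+c*d[1]),1e3*d[2]],1),
     "toolx yaw",np.round(np.degrees(np.arctan2(M[1,0],M[0,0]))-np.degrees(p[2]),2),"z",np.round(M[:,2],3),"F",np.round(s["wrist_force"],1),"w",round(float(s["width"]),3),"grip",s["grip_force"],"q",np.round(s["q"],2))
E
python3 - <<'E'
from h import *
p=fit(pic="pics/w1.png");rel(p)
p=fit(("wrist",));rel(p)
E
```

```text
scene handle_top 0.58 [250. 171.] [1.6 1. ]
scene post_top 0.68 [264. 186.] [-1.9  1.4]
scene keeper_pivot 0.88 [271. 202.] [ 1.4 -2.8]
scene green_mat 0.87 [291. 178.] [-0.4 -0.9]
scene keeper_knob 0.59 [261. 179.] [ 1.  -0.5]
side handle_top 0.79 [283. 224.] [-3.1 -2.6]
side post_top 0.62 [262. 213.] [-3.5  0.2]
side keeper_pivot 0.73 [238. 204.] [ 1.2 -0. ]
side green_mat 0.89 [239. 235.] [1.  3.2]
side grey_mat 0.86 [275. 192.] [-0.6 -1.5]
side keeper_knob 0.71 [258. 204.] [0.8 0.6]
wrist handle_top 0.58 [251. 223.] [-2.9  1.2]
wrist post_top 0.88 [247. 136.] [-0.1  2.1]
wrist keeper_pivot 0.62 [245.  60.] [ 0.7 -1. ]
wrist green_mat 0.75 [127. 143.] [ 1.7 -0.4]
wrist keeper_knob 0.69 [248. 147.] [ 0.1 -1.7]
pose [0.5371 0.0156 0.216  0.0244] [0.00189188 0.00171527 0.02032239 0.03666412]
t 6.2 TCP in stand mm [-39.6  -7.2 261.3] toolx yaw -0.37 z [ 0.  0. -1.] F [ 0.7  0.1 -0.1] w 0.998 grip 0.0 q [-0.05 -0.09  1.93  0.    1.3   1.31]
wrist handle_top 0.92 [246. 225.] [ 0.1 -0.1]
wrist post_top 0.56 [250. 139.] [-3.1 -0.5]
wrist keeper_pivot 0.77 [245.  59.] [1.1 0.7]
wrist green_mat 0.74 [129. 140.] [-0.2  1.4]
wrist grey_mat 0.95 [366. 142.] [0.1 0.3]
wrist keeper_knob 0.92 [246. 147.] [-0.  -1.2]
pose [0.5363 0.016  0.2066 0.0132] [0.00129275 0.00142209 0.01327801 0.02887926]
t 6.55 TCP in stand mm [-38.8  -8.2 261.3] toolx yaw 0.16 z [-0. -0. -1.] F [0.2 0.2 1.2] w 0.998 grip 0.0 q [-0.05 -0.09  1.93 -0.    1.3   1.31]
```

View pics/w1.png

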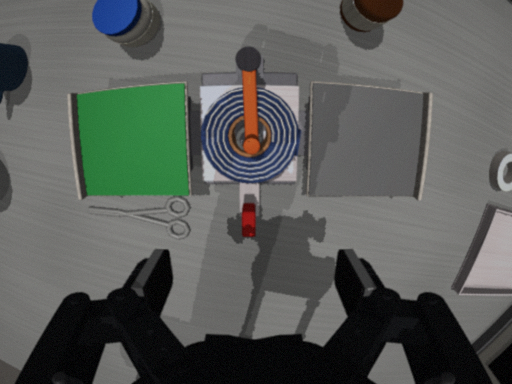

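{"method": "apply_moves", "body": {"fingers": [1, 1, 1, 1, 1, 1, 1, 1, 1, 1, 1, 1], "travel": [[0.2, -0.035, 0], [0.2, -0.035, 0], [0.2, -0.035, 0], [0.2, -0.035, 0], [0, 0, 0.45], [0, 0, 0.45], [0, 0, 0.45], [0, 0, 0.45], [0, 0, 0.45], [0, 0, 0.45], [0, 0, 0.4], [0, 0, 0]], "rotation": [[0, 0, 0], [0, 0, 0], [0, 0, 0], [0, 0, 0], [0, 0, 0], [0, 0, 0], [0, 0, 0], [0, 0, 0], [0, 0, 0], [0, 0, 0], [0, 0, 0], [0, 0, 0]]}}

```text
time: 7.75
tool_pos: [0.5354, 0.0155, 0.1028]
tcp_rot: [-3.123, -0.329, 0.011]
wrist_force: [0.1, -0.3, 1.2]
width: 0.999
grip_force: 0.0
```

{"method": "apply_moves", "body": {"newtons": 25, "fingers": [0, 0, 0, 0, 0, 0, 0, 0, 0, 0, 0, 0], "travel": [[0, 0, 0], [0, 0, 0], [0, 0, 0], [0, 0, 0], [0, 0, 0], [0, 0, 0], [0, 0, 0], [0, 0, 0], [0, 0, 0], [0, 0, 0], [0, 0, 0], [0, 0, 0]], "rotation": [[0, 0, 0], [0, 0, 0], [0, 0, 0], [0, 0, 0], [0, 0, 0], [0, 0, 0], [0, 0, 0], [0, 0, 0], [0, 0, 0], [0, 0, 0], [0, 0, 0], [0, 0, 0]]}}

```text
time: 8.95
tool_pos: [0.5383, 0.015, 0.1072]
tcp_rot: [3.124, 0.328, 0.002]
wrist_force: [-1.0, -1.4, 5.9]
width: 0.179
grip_force: 25.5
```

Run:
```python
from h import *
rel((.5365,.0157,.209))
c=read_camera("wrist");cv2.imwrite("pics/w2.png",c["image"][:,:,::-1])
```

```text
t 8.95 TCP in stand mm [  1.6  -1.  107.2] toolx yaw 0.02 z [ 0.001 -0.    -1.   ] F [-1.  -1.4  5.9] w 0.179 grip 25.54935783147812 q [-0.02  0.12  2.02 -0.    1.    1.34]
```

View pics/w2.png

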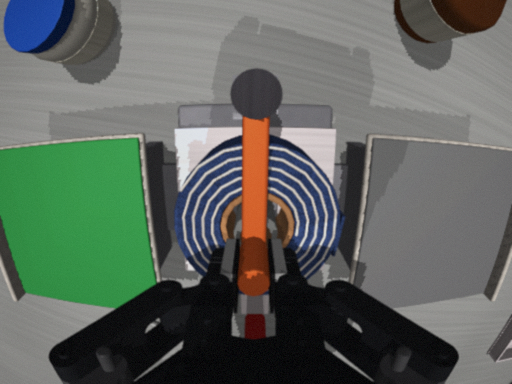

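The knob is held between the fingers (about 15 mm opening, knob near 255,285). Next I swing it towards the grey side along its arc.

{"method": "apply_moves", "body": {"fingers": [0, 0, 0, 0, 0, 0, 0, 0, 0, 0, 0, 0], "travel": [[0.004, 0.119, 0], [0.012, 0.118, 0], [0.021, 0.117, 0], [0.029, 0.115, 0], [0.037, 0.113, 0], [0.045, 0.11, 0], [0.052, 0.107, 0], [0.059, 0.103, 0], [0.066, 0.098, 0], [0.073, 0.094, 0], [0.079, 0.088, 0], [0.085, 0.082, 0]], "rotation": [[0, 0, 0], [0, 0, 0], [0, 0, 0], [0, 0, 0], [0, 0, 0], [0, 0, 0], [0, 0, 0], [0, 0, 0], [0, 0, 0], [0, 0, 0], [0, 0, 0], [0, 0, 0]]}}

```text
time: 10.2
tool_pos: [0.5782, -0.0402, 0.1067]
tcp_rot: [-3.123, -0.329, 0.001]
wrist_force: [-1.8, 1.5, 5.3]
width: 0.181
grip_force: 26.0
```

{"method": "apply_moves", "body": {"fingers": [0, 0, 0, 0, 0, 0, 0, 0, 0, 0, 0, 0], "travel": [[0.091, 0.076, 0], [0.096, 0.07, 0], [0.101, 0.063, 0], [0.105, 0.056, 0], [0.108, 0.048, 0], [0.112, 0.041, 0], [0.114, 0.033, 0], [0.116, 0.025, 0], [0.117, 0.016, 0], [0.118, 0.008, 0], [0.119, 0, 0], [0.118, -0.008, 0]], "rotation": [[0, 0, 0], [0, 0, 0], [0, 0, 0], [0, 0, 0], [0, 0, 0], [0, 0, 0], [0, 0, 0], [0, 0, 0], [0, 0, 0], [0, 0, 0], [0, 0, 0], [0, 0, 0]]}}

```text
time: 11.4
tool_pos: [0.6475, -0.05, 0.1067]
tcp_rot: [3.121, 0.329, 0.0]
wrist_force: [-1.2, -6.9, 4.2]
width: 0.176
grip_force: 25.8
```

Run:
```python
from h import *
rel((.5365,.0157,.209))
```

```text
t 11.4 TCP in stand mm [ 94.9 -87.3 106.7] toolx yaw 0.07 z [ 0.    -0.003 -1.   ] F [-1.2 -6.9  4.2] w 0.176 grip 25.778101086616516 q [-0.11  0.32  1.78 -0.    1.05  1.25]
```

{"method": "apply_moves", "body": {"fingers": [1, 1, 1, 1, 1, 1, 1, 1, 1, 1, 1, 1], "travel": [[0, 0, 0], [0, 0, 0], [0, 0, 0], [0, 0, 0], [0, 0, 0], [0, 0, 0], [0, 0, -0.4], [0, 0, -0.5], [0, 0, -0.6], [0, 0, -0.6], [0, 0, -0.6], [0, 0, -0.3]], "rotation": [[0, 0, 0], [0, 0, 0], [0, 0, 0], [0, 0, 0], [0, 0, 0], [0, 0, 0], [0, 0, 0], [0, 0, 0], [0, 0, 0], [0, 0, 0], [0, 0, 0], [0, 0, 0]]}}

```text
time: 12.6
tool_pos: [0.6485, -0.0482, 0.26]
tcp_rot: [3.123, 0.328, 0.008]
wrist_force: [1.3, -0.1, -0.0]
width: 0.998
grip_force: 0.0
```

{"method": "apply_moves", "body": {"fingers": [1, 1, 1, 1, 1, 1, 1, 1, 1], "travel": [[-0.45, -0.22, 0], [-0.45, -0.22, 0], [-0.45, -0.22, 0], [-0.45, -0.22, 0], [-0.45, -0.22, 0], [-0.45, -0.22, 0], [-0.45, -0.22, 0], [-0.45, -0.22, 0], [0, 0, 0]], "rotation": [[0, 0, 0], [0, 0, 0], [0, 0, 0], [0, 0, 0], [0, 0, 0], [0, 0, 0], [0, 0, 0], [0, 0, 0], [0, 0, 0]]}}

```text
time: 13.5
tool_pos: [0.4499, 0.0012, 0.2554]
tcp_rot: [-3.124, -0.329, 0.003]
wrist_force: [0.3, 0.1, 0.6]
width: 1.0
grip_force: 0.0
```

Run:
```python
from h import *
p=fit(("wrist",),p0=(.5365,.0157,.209,1.65),pic="pics/w3.png");rel(p);rel((.5365,.0157,.209))
p=fit(("wrist",),p0=(.5365,.0157,.209,1.65))
```

```text
wrist handle_top 0.74 [260. 185.] [-0.9 -1.2]
wrist post_top 0.76 [259.  91.] [0.3 2. ]
wrist keeper_pivot 0.89 [259.  12.] [-0.5  1.3]
wrist green_mat 0.86 [132.  99.] [ 2.9 -0.6]
wrist grey_mat 0.6 [385. 102.] [-3.4 -3.7]
wrist keeper_knob 0.87 [353.   8.] [ 0.4 -0. ]
pose [0.5373 0.0147 0.214  1.5465] [0.0019044  0.00137504 0.01509003 0.04242532]
t 13.85 TCP in stand mm [-85.1   3.8 256.1] toolx yaw -0.28 z [-0. -0. -1.] F [-0.1 -0.2 -0.3] w 1.001 grip 0.0 q [-0.05 -0.18  2.02 -0.    1.3   1.31]
t 13.85 TCP in stand mm [-84.6   2.3 256.1] toolx yaw 0.01 z [-0. -0. -1.] F [-0.1 -0.2 -0.3] w 1.001 grip 0.0 q [-0.05 -0.18  2.02 -0.    1.3   1.31]
wrist handle_top 0.94 [256. 186.] [1.7 0.2]
wrist post_top 0.83 [262.  97.] [-4.1 -1.1]
wrist keeper_pivot 0.93 [257.  15.] [0.4 1.8]
wrist green_mat 0.93 [131. 103.] [ 2.5 -1. ]
wrist grey_mat 0.89 [382. 101.] [-1.9  0.1]
wrist keeper_knob 0.79 [352.   9.] [-0.8  0. ]
pose [0.5377 0.0146 0.2142 1.5682] [0.00132497 0.00163592 0.01266568 0.03615775]
```

View pics/w3.png

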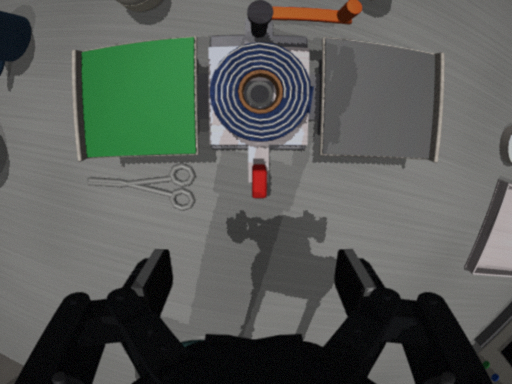

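{"method": "apply_moves", "body": {"fingers": [1, 1, 1, 1, 1, 1, 1, 1, 1, 1, 1, 1], "travel": [[-0.1, 0.03, 0.3], [-0.11, 0.03, 0.4], [0, 0, 0.4], [0, 0, 0.4], [0, 0, 0.4], [0, 0, 0.4], [0, 0, 0.4], [0, 0, 0.4], [0, 0, 0.4], [0, 0, 0.3], [0, 0, 0.04], [0, 0, 0]], "rotation": [[0, 0, 0], [0, 0, 0], [0, 0, 0], [0, 0, 0], [0, 0, 0], [0, 0, 0], [0, 0, 0], [0, 0, 0], [0, 0, 0], [0, 0, 0], [0, 0, 0], [0, 0, 0]]}}

```text
time: 15.4
tool_pos: [0.4419, -0.0045, 0.0634]
tcp_rot: [-3.124, -0.328, 0.003]
wrist_force: [0.2, -0.2, 0.6]
width: 1.002
grip_force: 0.0
```

{"method": "apply_moves", "body": {"newtons": 60, "fingers": [0, 0, 0, 0, 0, 0, 0, 0, 0, 0, 0, 0], "travel": [[0, 0, 0], [0, 0, 0], [0, 0, 0], [0, 0, 0], [0, 0, 0], [0, 0, 0], [0, 0, 0], [0, 0, 0], [0, 0, 0], [0, 0, 0], [0, 0, 0], [0, 0, 0]], "rotation": [[0, 0, 0], [0, 0, 0], [0, 0, 0], [0, 0, 0], [0, 0, 0], [0, 0, 0], [0, 0, 0], [0, 0, 0], [0, 0, 0], [0, 0, 0], [0, 0, 0], [0, 0, 0]]}}

```text
time: 16.6
tool_pos: [0.4437, -0.0061, 0.065]
tcp_rot: [3.122, 0.329, 0.002]
wrist_force: [-0.6, -6.4, 3.8]
width: 0.177
grip_force: 59.4
```

Run:
```python
from h import *
rel((.5365,.0157,.209))
```

```text
t 16.6 TCP in stand mm [-95.3  -2.1  65. ] toolx yaw 0.06 z [ 0.001 -0.003 -1.   ] F [-0.6 -6.4  3.8] w 0.177 grip 59.381391406059265 q [-0.07 -0.    2.24 -0.    0.9   1.3 ]
```

{"method": "apply_moves", "body": {"fingers": [0, 0, 0, 0, 0, 0, 0, 0, 0, 0, 0, 0], "travel": [[0, 0, -0.11], [0, 0, -0.11], [0, 0, -0.11], [0, 0, -0.11], [0, 0, -0.11], [0, 0, -0.11], [0, 0, -0.11], [0, 0, -0.11], [0, 0, -0.11], [0, 0, -0.11], [0, 0, -0.11], [0, 0, -0.11]], "rotation": [[0, 0, 0], [0, 0, 0], [0, 0, 0], [0, 0, 0], [0, 0, 0], [0, 0, 0], [0, 0, 0], [0, 0, 0], [0, 0, 0], [0, 0, 0], [0, 0, 0], [0, 0, 0]]}}

```text
time: 17.8
tool_pos: [0.4437, -0.0061, 0.1292]
tcp_rot: [3.121, 0.328, 0.002]
wrist_force: [6.9, -7.2, -11.4]
width: 0.175
grip_force: 58.7
```

{"method": "apply_moves", "body": {"fingers": [0, 0, 0, 0, 0, 0], "travel": [[0, 0, -0.04], [0, 0, -0.04], [0, 0, -0.04], [0, 0, 0], [0, 0, 0], [0, 0, 0]], "rotation": [[0, 0, 0], [0, 0, 0], [0, 0, 0], [0, 0, 0], [0, 0, 0], [0, 0, 0]]}}

```text
time: 18.4
tool_pos: [0.4437, -0.0061, 0.1332]
tcp_rot: [3.121, 0.328, 0.003]
wrist_force: [13.5, -7.3, -23.6]
width: 0.175
grip_force: 60.4
```

{"method": "apply_moves", "body": {"fingers": [1, 1, 1, 1, 1, 1, 1, 1, 1, 1, 1], "travel": [[0, 0, 0.04], [0, 0, 0], [0, 0, 0], [0, 0, 0], [0, 0, 0], [0, 0, 0], [0, 0, -0.3], [0, 0, -0.5], [0, 0, -0.6], [0, 0, -0.6], [0, 0, -0.4]], "rotation": [[0, 0, 0], [0, 0, 0], [0, 0, 0], [0, 0, 0], [0, 0, 0], [0, 0, 0], [0, 0, 0], [0, 0, 0], [0, 0, 0], [0, 0, 0], [0, 0, 0]]}}

```text
time: 19.5
tool_pos: [0.4439, -0.0046, 0.2569]
tcp_rot: [3.124, 0.328, 0.005]
wrist_force: [0.6, -0.5, 0.1]
width: 1.001
grip_force: 0.0
```

{"method": "apply_moves", "body": {"fingers": [0.6, 0.6, 0.6, 0.6, 0.6, 0.6, 0.6, 0.6, 0.6, 0.6, 0.6, 0.6], "travel": [[0.32, 0.3, 0], [0.32, 0.3, 0], [0.32, 0.3, 0], [0.32, 0.3, 0], [0.32, 0.3, 0], [0.32, 0.3, 0], [0, 0, 0], [0, 0, 0], [0, 0, 0], [0, 0, 0], [0, 0, 0], [0, 0, 0]], "rotation": [[0, 0, 0], [0, 0, 0], [0, 0, 0], [0, 0, 0], [0, 0, 0], [0, 0, 0], [0, 0, -1], [0, 0, -1], [0, 0, -1], [0, 0, -1], [0, 0, -1], [0, 0, -1]]}}

```text
time: 20.7
tool_pos: [0.5556, -0.0726, 0.2543]
tcp_rot: [-2.867, -1.284, 0.0]
wrist_force: [-0.7, 0.7, -0.3]
width: 0.601
grip_force: 0.0
```

{"method": "apply_moves", "body": {"fingers": [0.6, 0.6, 0.6, 0.6, 0.6, 0.6, 0.6, 0.6, 0.6, 0.6], "travel": [[0, 0, 0], [0, 0, 0], [0, 0, 0], [0, 0, 0], [0, 0, 0], [0, 0, 0], [0, 0, 0], [0, 0, 0], [0, 0, 0], [0, 0, 0]], "rotation": [[0, 0, -1], [0, 0, -1], [0, 0, -1], [0, 0, -1], [0, 0, -1], [0, 0, -1], [0, 0, -1], [0, 0, -1], [0, 0, -1], [0, 0, 0]]}}

```text
time: 21.7
tool_pos: [0.5556, -0.0726, 0.2543]
tcp_rot: [-1.977, -2.442, 0.0]
wrist_force: [-0.6, -0.2, -0.2]
width: 0.6
grip_force: 0.0
```

Run:
```python
from h import *
rel((.5365,.0157,.209))
for _ in range(2):
    p=fit(("wrist",),lift=.068,p0=(.5365,.0157,.209,1.6),pic="pics/w4.png")
c=read_camera("wrist");o=tip_of("wrist","roll");print([(t["p"],t["location"]) for t in o],proj(c,S((.5365,.0157,.209),(0,0,.094)),True))
```

```text
t 21.7 TCP in stand mm [  0.4 -90.3 254.3] toolx yaw 90.04 z [-0.  0. -1.] F [-0.6 -0.2 -0.2] w 0.6 grip 0.0 q [-0.17  0.03  1.82  0.    1.28 -0.38]
wrist handle_top 0.88 [136.  95.] [0.4 0.6]
wrist post_top 0.55 [254.  92.] [-1.  1.]
wrist keeper_pivot 0.97 [334.  94.] [0.5 1. ]
wrist grey_mat 0.78 [255. 218.] [-1. -2.]
wrist keeper_knob 0.65 [342. 189.] [ 0.  -4.3]
pose [0.5363 0.0153 0.2133 1.5542] [0.00143178 0.0015006  0.01554874 0.04225561]
wrist handle_top 0.59 [136.  93.] [1.4 1.5]
wrist post_top 0.58 [255.  94.] [-1.  -0.3]
wrist keeper_pivot 0.76 [335.  95.] [0.7 2.3]
wrist grey_mat 0.78 [253. 217.] [-1.1 -0.5]
wrist keeper_knob 0.9 [342. 189.] [ 0.  -1.9]
pose [0.5373 0.0147 0.1933 1.5727] [0.00189951 0.00171446 0.02005241 0.03687651]
[(0.66, [253.2, 93.2]), (0.66, [150.8, 373.5])] [253.49400124  92.12621653]
```

View pics/w4.png

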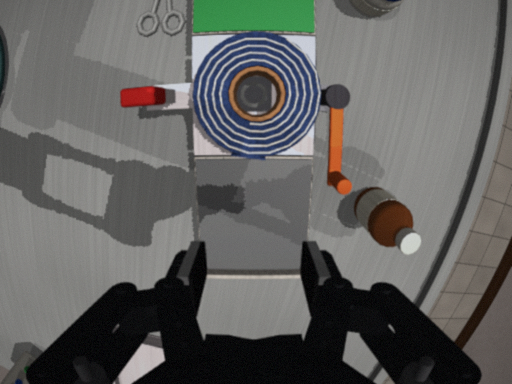

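{"method": "apply_moves", "body": {"fingers": [0.6, 0.6, 0.6, 0.6, 0.6, 0.6, 0.6, 0.6, 0.6, 0.6], "travel": [[0, 0, 0.4], [0, 0, 0.4], [0, 0, 0.4], [0, 0, 0.4], [0, 0, 0.4], [0, 0, 0.4], [0, 0, 0.4], [0, 0, 0.2], [0, 0, 0.1], [0, 0, 0]], "rotation": [[0, 0, 0], [0, 0, 0], [0, 0, 0], [0, 0, 0], [0, 0, 0], [0, 0, 0], [0, 0, 0], [0, 0, 0], [0, 0, 0], [0, 0, 0]]}}

```text
time: 23.5
tool_pos: [0.5555, -0.0726, 0.099]
tcp_rot: [-1.977, -2.441, 0.001]
wrist_force: [-0.9, -1.5, 1.1]
width: 0.598
grip_force: 0.0
```

{"method": "apply_moves", "body": {"fingers": [0.6, 0.6, 0.6, 0.6, 0.6, 0.6, 0.6, 0.6, 0.6, 0.6, 0.6, 0.6], "travel": [[0.12, 0, 0], [0.12, 0, 0], [0.12, 0, 0], [0.12, 0, 0], [0.12, 0, 0], [0.12, 0, 0], [0.12, 0, 0], [0.12, 0, 0], [0.12, 0, 0], [0.12, 0, 0], [0.12, 0, 0], [0.12, 0, 0]], "rotation": [[0, 0, 0], [0, 0, 0], [0, 0, 0], [0, 0, 0], [0, 0, 0], [0, 0, 0], [0, 0, 0], [0, 0, 0], [0, 0, 0], [0, 0, 0], [0, 0, 0], [0, 0, 0]]}}

```text
time: 24.7
tool_pos: [0.5406, -0.0018, 0.0993]
tcp_rot: [-1.977, -2.441, 0.0]
wrist_force: [0.8, -1.6, 1.6]
width: 0.598
grip_force: 1.0
```

```bash
cat >> h.py <<'E'
def rollpos(z,p=(.5365,.0157,.209),cams=("wrist",)):
    for n in cams:
        c=read_camera(n)
        for t in tip_of(n,"roll")[:1]:
            l=np.array(t["location"])
            s=least_squares(lambda v:proj(c,S(p,(v[0],v[1],z)),n=="wrist")-l,[0,.08])
            print(n,"roll in stand mm",np.round(s.x*1e3,1),"p",round(t["p"],2),"px",np.round(l))
        for t in regions_of(n,"roll")[:1]:
            m=t["mask"].astype(np.uint8);print("bbox",t["bbox"],t["p"])
    return c
E
python3 - <<'E'
from h import *
rel((.5365,.0157,.209))
c=rollpos(.094);cv2.imwrite("pics/w5.png",c["image"][:,:,::-1])
E
```

```text
t 24.7 TCP in stand mm [  0.4 -17.9  99.3] toolx yaw 90.03 z [-0. -0. -1.] F [ 0.8 -1.6  1.6] w 0.598 grip 1.0276203299872577 q [-0.05  0.13  2.02 -0.    0.99 -0.26]
bbox [107.6, 1.2, 299.1, 301.5] 0.91
```

View pics/w5.png

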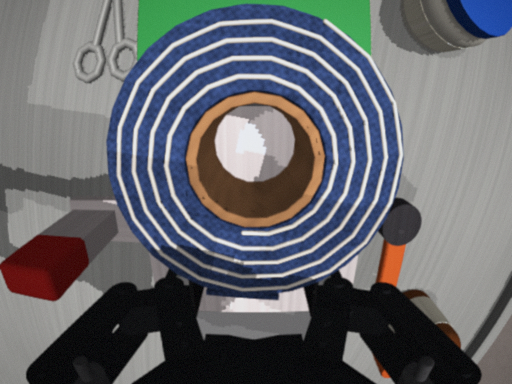

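{"method": "apply_moves", "body": {"fingers": [0.6, 0.6, 0.6, 0.6, 0.6, 0.6, 0.6, 0.6, 0.6, 0.6, 0.6, 0.6], "travel": [[0.12, 0, 0], [0.12, 0, 0], [0.12, 0, 0], [0.12, 0, 0], [0.12, 0, 0], [0.12, 0, 0], [0.12, 0, 0], [0.12, 0, 0], [0.12, 0, 0], [0.12, 0, 0], [0.12, 0, 0], [0.12, 0, 0]], "rotation": [[0, 0, 0], [0, 0, 0], [0, 0, 0], [0, 0, 0], [0, 0, 0], [0, 0, 0], [0, 0, 0], [0, 0, 0], [0, 0, 0], [0, 0, 0], [0, 0, 0], [0, 0, 0]]}}

```text
time: 26.05
tool_pos: [0.5255, 0.0688, 0.0992]
tcp_rot: [-1.977, -2.441, 0.0]
wrist_force: [0.4, -1.4, -0.9]
width: 0.6
grip_force: 0.4
```

{"method": "apply_moves", "body": {"fingers": [0.6, 0.6, 0.6], "travel": [[0.1, 0, 0], [0.1, 0, 0], [0, 0, 0]], "rotation": [[0, 0, 0], [0, 0, 0], [0, 0, 0]]}}

```text
time: 26.35
tool_pos: [0.5235, 0.0787, 0.0993]
tcp_rot: [-1.976, -2.442, -0.0]
wrist_force: [-0.2, -1.2, -0.3]
width: 0.601
grip_force: 0.0
```

Run:
```python
from h import *
P=(.5365,.0157,.209)
rel(P)
c=rollpos(.087);im=c["image"];cv2.imwrite("pics/w6.png",im[:,:,::-1])
h=cv2.cvtColor(im,cv2.COLOR_RGB2HSV);m=((h[...,0]>4)&(h[...,0]<20)&(h[...,1]>90)).astype(np.uint8)
m[300:]=0;k,l,st,ce=cv2.connectedComponentsWithStats(m);i=1+np.argmax(st[1:,4]);pts=cv2.findNonZero((l==i).astype(np.uint8))
(cx,cy),r=cv2.minEnclosingCircle(pts);print("core",cx,cy,r,st[i])
for z in(.137,.144):
    s=least_squares(lambda v:proj(c,S(P,(v[0],v[1],z)),True)-[cx,cy],[0,.1]);print(z,s.x*1e3)
c=cv2.resize(read_camera("side")["image"][150:290,170:330],(800,700));
cv2.imwrite("pics/s6.png",np.hstack([im,cv2.resize(c,(288,384))])[:,:,::-1])
```

```text
t 26.35 TCP in stand mm [ 0.4 64.3 99.3] toolx yaw 90.06 z [-0.  0. -1.] F [-0.2 -1.2 -0.3] w 0.601 grip 0.0 q [ 0.1   0.11  2.04  0.    0.99 -0.11]
bbox [115.2, 8.3, 285.5, 281.8] 0.9
core 254.4586639404297 154.65245056152344 65.17719268798828 [ 190   92  130  127 8299]
0.137 [  0.16903342 125.61316578]
0.144 [  0.14077106 126.86284659]
```

View pics/s6.png

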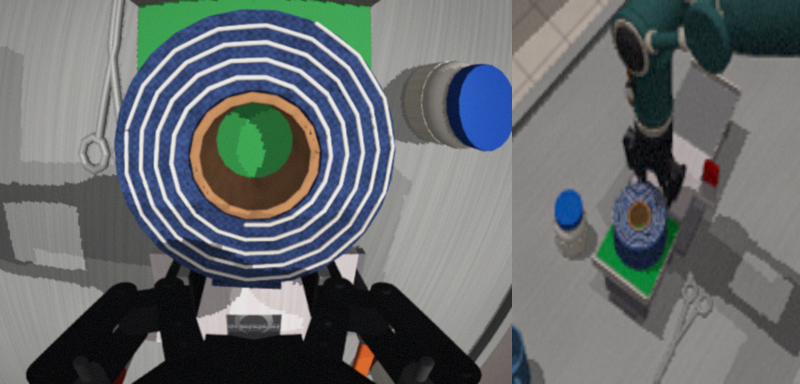

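The roll is on the green mat at y ≈ 126 mm. It needs about 10 mm more.

{"method": "apply_moves", "body": {"fingers": [0.6, 0.6, 0.6, 0.6, 0.6, 0.6, 0.6, 0.6, 0.6], "travel": [[0.07, 0, 0], [0.07, 0, 0], [0.07, 0, 0], [0, 0, 0], [0, 0, 0], [-0.1, 0, 0], [-0.2, 0, 0], [-0.2, 0, 0], [0, 0, 0]], "rotation": [[0, 0, 0], [0, 0, 0], [0, 0, 0], [0, 0, 0], [0, 0, 0], [0, 0, 0], [0, 0, 0], [0, 0, 0], [0, 0, 0]]}}

```text
time: 27.45
tool_pos: [0.527, 0.0623, 0.0993]
tcp_rot: [1.979, 2.44, -0.0]
wrist_force: [0.3, 0.1, 0.4]
width: 0.6
grip_force: 0.0
```

{"method": "apply_moves", "body": {"fingers": [0.6, 0.6, 0.6, 0.6, 0.6, 0.6, 0.6, 0.6, 0.6], "travel": [[0, 0, -0.2], [0, 0, -0.4], [0, 0, -0.5], [0, 0, -0.5], [0, 0, -0.5], [0, 0, -0.5], [0, 0, -0.4], [0, 0, 0], [0, 0, 0]], "rotation": [[0, 0, 0], [0, 0, 0], [0, 0, 0], [0, 0, 0], [0, 0, 0], [0, 0, 0], [0, 0, 0], [0, 0, 0], [0, 0, 0]]}}

```text
time: 28.35
tool_pos: [0.5268, 0.0639, 0.2497]
tcp_rot: [1.976, 2.441, 0.001]
wrist_force: [-0.8, -0.4, -0.3]
width: 0.6
grip_force: 0.0
```

```bash
cat >> h.py <<'E'
def core(c,P,z=.137):
    h=cv2.cvtColor(c["image"],cv2.COLOR_RGB2HSV);m=((h[...,0]>4)&(h[...,0]<20)&(h[...,1]>90)).astype(np.uint8);m[230:]=0
    b=regions_of("wrist","roll")[0]["bbox"];x,y,w,hh=[int(v) for v in b];q=np.zeros_like(m);q[max(y,0):y+hh,max(x,0):x+w]=m[max(y,0):y+hh,max(x,0):x+w]
    k,l,st,ce=cv2.connectedComponentsWithStats(q);i=1+np.argmax(st[1:,4])
    (cx,cy),r=cv2.minEnclosingCircle(cv2.findNonZero((l==i).astype(np.uint8)))
    s=least_squares(lambda v:proj(c,S(P,(v[0],v[1],z)),True)-[cx,cy],[0,.1]);print("core px",cx,cy,r,"stand mm",s.x*1e3)
    hs=(h[...,0]>45)&(h[...,0]<75)&(h[...,1]>120);yy,xx=np.nonzero(hs);print("green px",xx.min(),xx.max(),yy.min(),yy.max())
    for L in((-.063,.068,.087),(.063,.068,.087),(-.063,.204,.087),(.063,.204,.087)):print(np.round(proj(c,S(P,L),True)))
E
python3 - <<'E'
from h import *
P=(.5365,.0157,.209)
rel(P)
c=read_camera("wrist");core(c,P);cv2.imwrite("pics/w7.png",c["image"][:,:,::-1])
p=fit(("wrist",),lift=.068,p0=(.5365,.0157,.209,1.6))
E
```

```text
t 28.35 TCP in stand mm [  0.5  49.2 249.7] toolx yaw 90.03 z [ 0.001  0.    -1.   ] F [-0.8 -0.4 -0.3] w 0.6 grip 0.0 q [ 0.07 -0.02  1.89  0.    1.27 -0.14]
core px 253.60028076171875 96.30501556396484 27.98541259765625 stand mm [  0.28097229 134.39589896]
green px 29 477 33 383
[194. 161.]
[312. 161.]
[192.  33.]
[315.  33.]
wrist post_top 0.71 [255. 196.] [-0.4 25.4]
wrist keeper_pivot 0.75 [329. 223.] [ 1.1 -0.9]
wrist green_mat 0.61 [254.  97.] [-0.1  0. ]
wrist grey_mat 0.71 [256. 317.] [-0.8 -2.7]
pose [0.5368 0.015  0.2167 1.6   ] [0.00187952 0.00247553 0.01827282 0.        ]
```

View pics/w7.png

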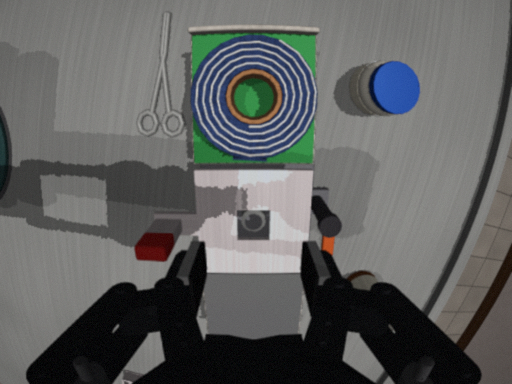

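The roll lies flat and centred on the green mat: its core is at (254,96) and the mat centre projects to about (253,97). I'll push the plate down with shut fingers on the handle top.

{"method": "apply_moves", "body": {"fingers": [0, 0, 0, 0, 0, 0, 0, 0, 0, 0, 0], "travel": [[-0.168, -0.318, 0], [-0.168, -0.318, 0], [-0.168, -0.318, 0], [-0.168, -0.318, 0], [-0.168, -0.318, 0], [-0.168, -0.318, 0], [0, 0, 0.35], [0, 0, 0.35], [0, 0, 0.35], [0, 0, 0.35], [0, 0, 0]], "rotation": [[0, 0, 0], [0, 0, 0], [0, 0, 0], [0, 0, 0], [0, 0, 0], [0, 0, 0], [0, 0, 0], [0, 0, 0], [0, 0, 0], [0, 0, 0], [0, 0, 0]]}}

```text
time: 29.9
tool_pos: [0.4411, -0.0058, 0.1768]
tcp_rot: [-1.975, -2.438, 0.005]
wrist_force: [-0.6, 0.2, -0.0]
width: 0.003
grip_force: 0.0
```

{"method": "apply_moves", "body": {"fingers": [0, 0, 0, 0, 0, 0, 0, 0, 0, 0, 0, 0], "travel": [[0, 0, 0.1], [0, 0, 0.1], [0, 0, 0.1], [0, 0, 0.1], [0, 0, 0.12], [0, 0, 0.12], [0, 0, 0.12], [0, 0, 0.12], [0, 0, 0.12], [0, 0, 0.12], [0, 0, 0.12], [0, 0, 0.12]], "rotation": [[0, 0, 0], [0, 0, 0], [0, 0, 0], [0, 0, 0], [0, 0, 0], [0, 0, 0], [0, 0, 0], [0, 0, 0], [0, 0, 0], [0, 0, 0], [0, 0, 0], [0, 0, 0]]}}

```text
time: 31.1
tool_pos: [0.4444, -0.0054, 0.1121]
tcp_rot: [1.976, 2.441, 0.0]
wrist_force: [-2.1, -1.1, 5.5]
width: -0.001
grip_force: 3.1
```

Run:
```python
from h import *
rel((.5365,.0157,.209))
```

```text
t 31.1 TCP in stand mm [-94.4  -1.6 112.1] toolx yaw 90.05 z [ 0.001 -0.    -1.   ] F [-2.1 -1.1  5.5] w -0.001 grip 3.1404559314250946 q [-0.07 -0.07  2.2  -0.    1.01 -0.28]
```

{"method": "apply_moves", "body": {"fingers": [0, 0, 0, 0, 0, 0, 0, 0, 0, 0], "travel": [[0, 0, 0.08], [0, 0, 0.08], [0, 0, 0.06], [0, 0, 0.06], [0, 0, 0.04], [0, 0, 0.04], [0, 0, 0.03], [0, 0, 0.03], [0, 0, 0], [0, 0, 0]], "rotation": [[0, 0, 0], [0, 0, 0], [0, 0, 0], [0, 0, 0], [0, 0, 0], [0, 0, 0], [0, 0, 0], [0, 0, 0], [0, 0, 0], [0, 0, 0]]}}

```text
time: 32.1
tool_pos: [0.4446, -0.0055, 0.0956]
tcp_rot: [1.976, 2.442, -0.001]
wrist_force: [-16.7, 1.1, 39.0]
width: -0.004
grip_force: 19.5
```

{"method": "apply_moves", "body": {"fingers": [0, 0, 0, 0, 0, 0, 0, 0, 0, 0], "travel": [[0, 0, -0.1], [0, 0, -0.3], [0, 0, -0.5], [0, 0, -0.6], [0, 0, -0.6], [0, 0, -0.6], [0, 0, -0.4], [0.3, 0.5, 0], [0.3, 0.5, 0], [0, 0, 0]], "rotation": [[0, 0, 0], [0, 0, 0], [0, 0, 0], [0, 0, 0], [0, 0, 0], [0, 0, 0], [0, 0, 0], [0, 0, 0], [0, 0, 0], [0, 0, 0]]}}

```text
time: 33.1
tool_pos: [0.4886, 0.0361, 0.2456]
tcp_rot: [1.974, 2.443, 0.003]
wrist_force: [-0.6, 0.2, -0.1]
width: -0.001
grip_force: 0.0
```

Run:
```python
from h import *
P=(.5365,.0157,.209)
rel(P)
c=read_camera("wrist");core(c,P);cv2.imwrite("pics/w8.png",c["image"][:,:,::-1])
for t in tip_of("wrist","handle_top")[:1]:print(t["p"],t["location"],[proj(c,S(P,(-.095,0,.096+z)),True) for z in(0,.01)])
```

```text
t 33.1 TCP in stand mm [-42.6  29.9 245.6] toolx yaw 90.13 z [ 0.002  0.001 -1.   ] F [-0.6  0.2 -0.1] w -0.001 grip 0.0 q [ 0.02 -0.1   1.97  0.    1.27 -0.19]
core px 304.9412841796875 74.83096313476562 28.162878036499023 stand mm [9.97644914e-02 1.34519570e+02]
green px 68 441 14 383
[234. 143.]
[353. 145.]
[234.  13.]
[356.  20.]
0.61 [205.1, 206.4] [array([204.12995808, 208.71137977]), array([202.65671632, 212.10563173])]
```

View pics/w8.png

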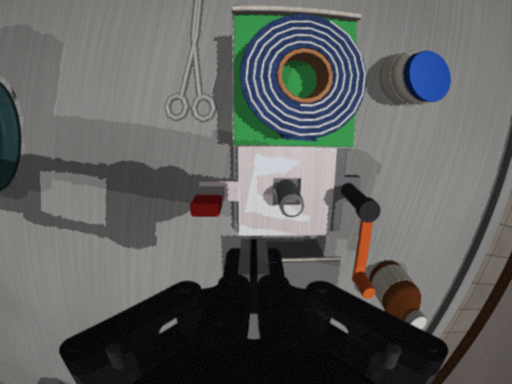

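The final picture shows the roll flat in the middle of the green mat (304,75). The plate is down with the post standing clear (289,200), and the keeper is aside (365,290).

```bash
python3 -c "
from workcell import *
print(finish_job())"
```

```text
the job is handed in; nothing more can be done
None
```

The job is handed in at about 33 s: the roll lies flat within about 2 mm of the green mat's centre, the lift plate is fully down, the keeper is a quarter turn aside, and the robot touched none of the other things on the table.

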